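Vent a sealed instrument case and crack its stuck lid

ROBOT

A 6-joint arm with a two-finger parallel gripper is mounted at the origin on the work surface. World frame = base frame: x ahead of the robot, y to its left, z up, the work surface at z = 0. Lengths are in m, angles in rad, forces in N, time in s.
With the tool pointing down it reaches from about 0.375 to 0.9 m from the base axis. Payload 3.1 kg.
Tool frame: the origin (TCP) lies where the fingers leave the gripper's body, on its centre line; the fingertips stand 70 mm ahead of it and the grasp point (between the pads) lies 51 mm ahead of it; z points along the fingers, x is the direction in which the jaws open and shut, and the axes are right-handed (so a half turn about z gives the same grasp; the last joint's range is limited). The gripper opens to 87 mm and grips with 3 to 60 N. Pads are 19 mm wide; open, the fingers measure 117 mm over their backs; the gripper's body (75 mm by 190 mm) begins 51 mm behind the grasp point.
Start: joints at [1.038, 0.527, 1.433, -0, 1.181, -0.178], TCP at [0.217, 0.586, 0.292] pointing down, gripper open.
Joint ranges: [-3.08, 3.08], [-0.75, 2.2], [0.22, 2.44], [-1.43, 4.57], [0, 2.65], [-2.85, 2.85]. Speed limits (rad/s): [2.79, 2.79, 3.14, 3.14, 3.14, 3.14].

INTERFACE

Orientations are given as [roll, pitch, yaw] about the fixed x, y, z axes, in that order (R = Rz(yaw) Ry(pitch) Rx(roll)).
In Python, from workcell import r gives the robot as it stands. The module is installed in compiled form; this text tells all that it offers.
- The arm moves only by the tool step_arm, never from a script. Its argument "targets" is a list of rows, each a list of 3 entries, a list of its own where there are three numbers: the shift along the tool's x, y, z scaled (see below), then the turn, a rotation vector about the tool's x, y, z scaled (see below), then the closure, from 0 (fully open) to 1 (shut). In form: [[[tx, ty, tz], [wx, wy, wz], jaw], ...]. A call has 1 to 12 rows; each row shifts and turns the commanded pose from where the row before left it, along the tool's axes as they then stand; what a row does not reach is not made up. The controller multiplies each number of a shift by 0.02 m and each number of a turn by 5 degrees. A row lasts 1/10 s, in which the tool goes at most 50 mm and 8.59 degrees, less where a joint would pass 70% of its speed; a pose out of reach is approached as far as the arm can. A call with a number of a shift or a turn outside -1 to 1 is refused whole. A call with a gripper value outside its range is refused whole. The fingers move at their own pace and stop on an object; "newtons" is the grip in N (left out, the last holds). Time passes only in rows, so rows that do not move let the fingers close. It gives the time, the measured TCP pose, the force and the opening at its end, in the units of the state.
- r.read_state(): the state, without advancing time (a new reading comes with each control period).
- r.snapshot(name): name is "side" or "top"; returns a dict with "frame" (480x640x3 uint8, blue, green, red), "fx", "fy", "cx", "cy" (pixels), "view" (4x4, takes a point from world to camera coordinates). Camera axes: x right, y up, looking along -z (the intrinsics and any distortion apply to the point x, -y, -z); pixel columns grow to the right and rows downward; lengths in m; the calibration is good to about 2 mm. A picture is of the moment at which its call begins. There is no depth.
- r.hand_in(): hands the job in, once; it reports no verdict.
The state is a dict: "time_s": time; "q": joint angles; "qvel": joint speeds; "joint_efforts": joint torques, N m; "position": TCP position; "orientation": TCP orientation; "ft_force": force on the tool from outside, world axes, zero at the start; "ft_torque": the same for the moment, N m; "width": finger opening in m.
Only numpy, scipy, OpenCV 4.12 (cv2) and the standard library are available. Lean on these libraries where they do the work, as an engineer would, in place of code of your own. Each camera call takes 0.05 s, during which the arm holds its last target. There are 200 camera calls.

TASK

The larger yellow instrument case has come by air freight with its latches already thrown open, but its lid is still stuck to the rubber gasket. First press the round vent button on its lid all the way in and keep it in for a couple of seconds to let the pressure out, then take the lid by its black handle, pull it free of the sticky gasket without flinging it up, and keep holding it slightly open, about 20 mm at the front edge, so the damp air can get out. Finish while still holding the lid ajar by the handle; leave the smaller case and everything else on the desk alone.

Things in the scene. Friction and masses are not known exactly. Their poses are not given: they have to be found in the camera images.
- case: larger of two yellow cases, fixed to the desk: 246 mm deep (x), 270 wide (y), lid top 126 above the desk. Origin: middle of the underside. x runs from its front (latches, handle) to its back (hinge), y along the hinge to its left, z up. Two opened latches on the lid, 40 mm wide tabs at y +-88 mm on the front edge, rise 20 mm over the lid top. Left or right of the smaller case, yaw up to 0.4
- lid (a joint): hinge of the larger case's lid, rad: 0 shut, grows as the front edge rises, 0.083 = 20 mm gap at the front edge (246 mm from the hinge line, which runs along the case's y through point lid_hinge). From shut the pull needed at the handle rises to about 15 N in the first 1 to 2 mm of handle rise and fades by 6 mm (0.03 rad); then 1 to 5 N carries the lid; let go, it drops shut
- lid_hinge (a point): point on the hinge line of the larger case's lid, at the middle of its back, 83 mm above the desk (123 mm behind the case's origin)
- handle: black bridge handle on the larger case's lid, turns with it. Origin: middle of the grip bar; lid shut: 85 mm in front of the case's origin, 162 mm over the desk (208 mm in front of and 79 mm above the hinge line). Bar along y, 110 mm long, 16 thick front to back, 14 high, 29 mm free under it; feet 14 mm wide at its ends. Axes as the case's when shut
- vent (a joint): travel of the vent button in m: 0 out, 0.006 fully in; it springs back when let go. It takes 1.5 N to start and 5 N to bottom.
- vent_top (a point): centre of the top of the vent button when out, 148 mm above the desk with the lid shut: a grey round button, 24 mm across, that stands 10 mm out of a round black housing 40 mm across on the lid of the larger case, 15 mm in front of and 65 mm to the left (+y) of the case's origin; presses straight down
- small_case: smaller yellow case, 150 mm deep, 185 mm wide, 96 mm high, with a smaller black handle on top (bar 120 mm above the desk) and its latches shut, no vent button; fixed; leave alone. Origin: middle of its underside
- screwdriver: bystander: black-handled screwdriver, 200 mm long, lying on the desk in front of the cases; origin under its middle
- mouse: bystander: computer mouse, 105 x 60 x 30 mm, in front of the cases; origin under its middle
- multimeter: bystander: grey handheld multimeter, 175 x 85 x 45 mm, lying at the left of the desk; origin under its middle
- mug: bystander: white mug, 82 mm across, 95 mm high, at the right of the desk; origin under its middle
- sample_jar: bystander: white plastic sample jar with a black cap, 52 mm across, 65 mm high, standing on the smaller case's lid behind its handle; origin under its middle
- tape_roll: bystander: ring-shaped roll of white tape, 70 mm across, 24 mm high, lying flat in front of the cases; origin under its middle
- stapler: bystander: black stapler, 135 x 36 x 50 mm, in front of the cases; origin under its middle

How it is judged:
On the way, in this order (a step that is already met when the one before it is completed fails the run):
1. the vent button is pressed fully in (5 mm or more of its 6 mm) and kept in for a second, the lid still shut (value of joint vent above 0.005 m and value of joint lid below 0.015 rad), for 1 s.
2. the lid has come free of the gasket, lifted by its handle (value of joint lid above 0.035 rad and contact force between the fingers and handle above 1 N), for 0.2 s.
At the end, for the whole second after the job is handed in: the fingers still hold the larger case's lid by its handle (more than 1 N of contact), the lid stands still at 0.045 to 0.13 rad (about 11 to 32 mm open at the front edge), the vent button is out again, and no bystander has moved by more than 20 mm (value of joint lid between 0.045 and 0.13 rad and velocity of joint lid between -0.1 and 0.1 rad/s and contact force between the fingers and handle above 1 N and value of joint vent below 0.002 m and distance of each of screwdriver, mouse, multimeter, mug, sample_jar, tape_roll, stapler from where it was at the start of the episode below 0.02 m); the arm keeps its last pose, push and grip.
It fails at once if the lid is flung up: more than 0.3 rad (about 70 mm at the front edge) (value of joint lid above 0.3 rad).
It fails at once if the robot touches the smaller case with more than 2 N (contact force between any of the arm, the fingers and small_case above 2 N).
It fails at once if a bystander is moved by more than 20 mm (distance of any of screwdriver, mouse, multimeter, mug, sample_jar, tape_roll, stapler from where it was at the start of the episode above 0.02 m).
It also fails if it takes over 45 s, if anything falls off the work surface, if the arm or the gripper's body presses on something with over 40 N, if the wrist force passes 120 N, or if a joint passes its speed limit or range.

## Working session

There is one attempt and no reset: what is moved stays moved. The work goes in short steps, Python scripts to look and compute and a tool call to move; the robot and the scene stay as the last step left them, time stands still between calls to the robot, and variables do not carry over. Pictures are saved under pics/ and viewed, about 8 in all and at most 12, crops included, and the job is handed in when it is done.

Besides the shell and the picture viewer there is one more tool, called after "Request:" as a command line: name --argument value ..., lists and objects as JSON in quotes. step_arm: Moves the arm, as the interface text tells. Its arguments: {"type":"object","properties":{"targets":{"type":"array","items":{"type":"array"}},"newtons":{"type":"number"}},"required":["targets"]}

```bash
mkdir -p pics; python3 - <<'E'
from workcell import r
import cv2,numpy as np
for n in("top","side"):
    s=r.snapshot(n);cv2.imwrite(f"pics/{n}0.png",s["frame"]);print(n,s["fx"],s["fy"],s["cx"],s["cy"],[k for k in s]);print(np.round(s["view"],4).tolist())
print(r.read_state())
E
```

```text
top 533.2028034292651 533.2028034292651 309.11919159984785 247.8547571258442 ['frame', 'fx', 'fy', 'cx', 'cy', 'view']
[[-0.0138, -0.9999, 0.0007, 0.0029], [0.9944, -0.0136, 0.1049, -0.5721], [-0.1049, 0.0021, 0.9945, -1.4249], [0.0, 0.0, 0.0, 1.0]]
side 445.18714165312366 445.18714165312366 326.392792312475 235.31937151447994 ['frame', 'fx', 'fy', 'cx', 'cy', 'view']
[[-0.984, -0.1774, -0.0159, 0.5416], [0.1252, -0.7521, 0.6471, -0.1568], [-0.1268, 0.6347, 0.7623, -1.1765], [0.0, 0.0, 0.0, 1.0]]
{'time_s': 0.1, 'q': array([ 1.03749067e+00,  5.28385358e-01,  1.43379985e+00,  1.05068374e-05,
        1.18140822e+00, -1.78478814e-01]), 'qvel': array([ 0.0010521 , -0.00073816, -0.00263369,  0.00124835,  0.0010472 ,
       -0.00168229]), 'joint_efforts': array([ 8.94376080e-05, -4.40987098e+01, -1.77150965e+01,  6.35232520e-02,
        5.34070143e-02, -4.10977884e-05]), 'position': array([0.21682179, 0.58561059, 0.29135372]), 'orientation': array([-3.14122789e+00,  1.96726207e-03,  1.21596585e+00]), 'ft_force': array([-0.35178132, -0.42708848,  0.26311383]), 'ft_torque': array([ 0.03673976,  0.01741461, -0.05082447]), 'width': 0.08705218984720285}
```

View pics/top0.png

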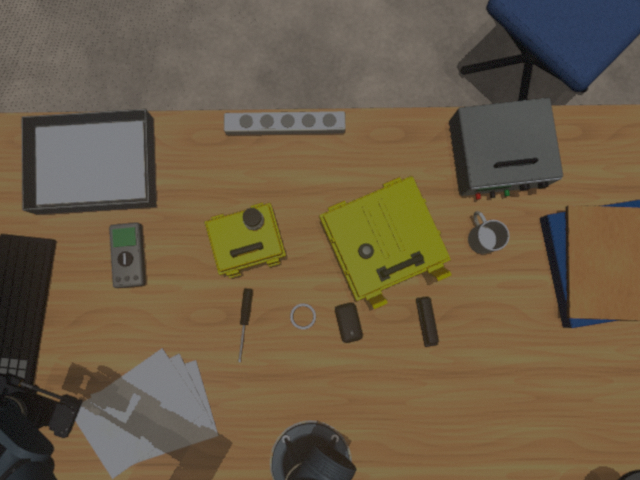

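View pics/side0.png

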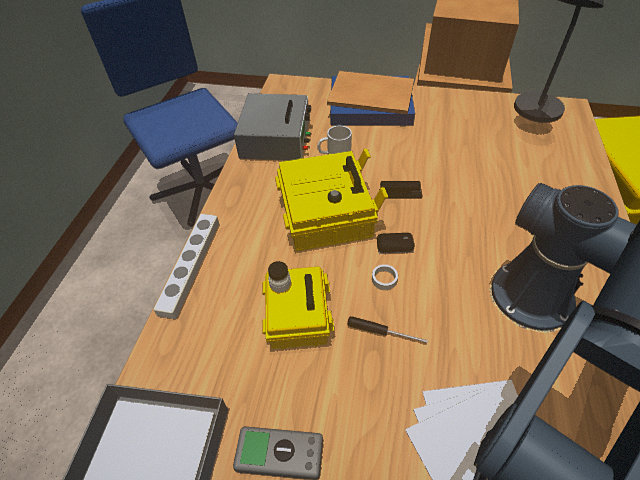

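The top view shows the larger case around (385,240), with its vent at about (366,251) and handle at about (400,266). In the side view the vent is near (335,196) and the handle near (354,174). I'll enlarge both.

```bash
cat > h.py <<'E'
import numpy as np
def proj(s,P):
    P=np.atleast_2d(P);c=P@s["view"][:3,:3].T+s["view"][:3,3]
    return np.c_[s["fx"]*c[:,0]/-c[:,2]+s["cx"], s["fy"]*-c[:,1]/-c[:,2]+s["cy"]]
def atz(s,u,v,z):
    V=s["view"];d=V[:3,:3].T@np.array([(u-s["cx"])/s["fx"],-(v-s["cy"])/s["fy"],-1.])
    o=-V[:3,:3].T@V[:3,3];return o+d*(z-o[2])/d[2]
E
python3 - <<'E'
import cv2,numpy as np
a=cv2.imread("pics/top0.png")[225:310,320:460];b=cv2.imread("pics/side0.png")[140:230,270:410]
c=[cv2.resize(x,None,fx=5,fy=3.33333*0+5,interpolation=cv2.INTER_CUBIC) for x in(a,b)]
cv2.imwrite("pics/c0.png",cv2.convertScaleAbs(cv2.resize(np.vstack(c),None,fx=.68,fy=.68),alpha=1.5)); print(.68*5, 425*.68)
E
```

```text
3.4000000000000004 289.0
```

View pics/c0.png

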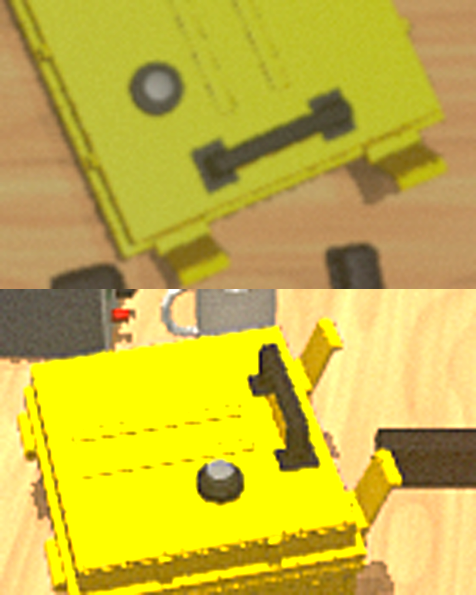

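```bash
python3 - <<'E'
from workcell import r
from h import *
from scipy.optimize import least_squares
T=r.snapshot("top");S=r.snapshot("side")
print(atz(T,366.2,250.6,.148),atz(S,335.3,193.2,.148));print(atz(T,400,265.9,.169),atz(S,353.8,174.1,.169))
loc=np.array([[-.015,.065,.148],[-.085,0,.169],[-.085,.055,.169],[-.085,-.055,.169]])
def w(p,l):
    c,s=np.cos(p[2]),np.sin(p[2]);return np.atleast_2d(l)@np.array([[c,-s,0],[s,c,0],[0,0,1]]).T+[p[0],p[1],0]
f=lambda p:np.r_[(proj(T,w(p,loc))-[[366.2,250.6],[400,265.9],[383,272],[419.6,257.6]]).ravel(),(proj(S,w(p,loc[:2]))-[[335.3,193.2],[353.8,174.1]]).ravel()]
o=least_squares(f,[.6,-.15,.3],loss="soft_l1");p=o.x;print(p,np.round(f(p),1))
print(w(p,loc)); print(w(p,[[.123,0,.083]]))
np.save("p.npy",p)
E
```

```text
[ 0.55078523 -0.14760323  0.148     ] [ 0.54902458 -0.14384984  0.148     ]
[ 0.50978063 -0.22744578  0.169     ] [ 0.50703501 -0.20593152  0.169     ]
[ 0.58897786 -0.19797505  0.37527875] [-1.8 -0.1  0.7 -0.1 -2.9  2.3  1.6 -0.2 -0.8  0.1  0.1 -5.6]
[[ 0.5511972  -0.14299667  0.148     ]
 [ 0.50989339 -0.22913026  0.169     ]
 [ 0.48973414 -0.17795796  0.169     ]
 [ 0.53005265 -0.28030256  0.169     ]]
[[ 0.70341773 -0.15289163  0.083     ]]
```

```bash
python3 - <<'E'
from workcell import r
from h import *
import cv2
from scipy.optimize import least_squares
T=r.snapshot("top");S=r.snapshot("side")
loc=np.array([[-.015,.065,.148],[-.085,0,.169],[-.085,.055,.169],[-.085,-.055,.169]])
def w(p,l):
    c,s=np.cos(p[2]),np.sin(p[2]);return np.atleast_2d(l)@np.array([[c,-s,0],[s,c,0],[0,0,1]]).T+[p[0],p[1],0]
f=lambda p:np.r_[(proj(T,w(p,loc))-[[366.2,250.6],[400.9,265.3],[378.8,274.4],[423.5,256.2]]).ravel(),(proj(S,w(p,loc[:1]))-[[335.3,193.2]]).ravel()]
o=least_squares(f,[.6,-.15,.3],loss="soft_l1");p=o.x;print(p,np.round(f(p),1))
np.save("p.npy",p);print(w(p,loc).round(4))
out=[]
for s,(x0,y0) in((T,(315,170)),(S,(265,135))):
    im=cv2.resize(s["frame"][y0:y0+135,x0:x0+145],None,fx=4,fy=4,interpolation=cv2.INTER_CUBIC)
    im=cv2.convertScaleAbs(im,alpha=1.3)
    def pl(l,col):
        q=(proj(s,w(p,l))-[x0,y0]+.5)*4-.5;cv2.polylines(im,[np.round(q).astype(int)],True,col,1,cv2.LINE_AA)
    t=np.linspace(0,6.3,30)
    pl(np.c_[-.015+.012*np.cos(t),.065+.012*np.sin(t),0*t+.148],(255,0,0))
    pl([[-.093,.055,.169],[-.077,.055,.169],[-.077,-.055,.169],[-.093,-.055,.169]],(255,255,0))
    pl([[-.123,.135,.126],[.123,.135,.126],[.123,-.135,.126],[-.123,-.135,.126]],(0,0,255))
    out.append(im)
cv2.imwrite("pics/ov.png",cv2.resize(np.hstack(out),(800,372),interpolation=cv2.INTER_AREA))
E
```

```text
[ 0.58940613 -0.19899832  0.39159981] [-1.2  0.   0.7  0.1  2.4 -0.1 -1.5  0.5 -0.6 -0.3]
[[ 0.5507 -0.1446  0.148 ]
 [ 0.5108 -0.2314  0.169 ]
 [ 0.4898 -0.1806  0.169 ]
 [ 0.5318 -0.2823  0.169 ]]
```

View pics/ov.png

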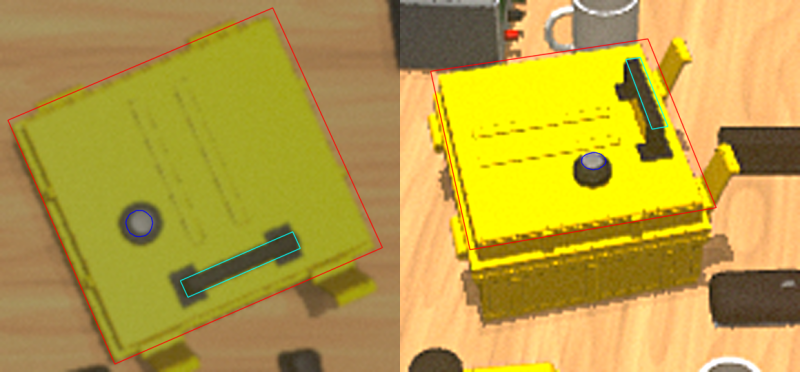

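The model fits both views, so I'm turning the tool first.

Request:
step_arm --targets '[[[0,0,0],[0,0,0.945],1],[[0,0,0],[0,0,0.945],1],[[0,0,0],[0,0,0.945],1],[[0,0,0],[0,0,0.945],1],[[0,0,0],[0,0,0.945],1],[[0,0,0],[0,0,0.945],1],[[0,0,0],[0,0,0.945],1],[[0,0,0],[0,0,0.945],1],[[0,0,0],[0,0,0.945],1],[[0,0,0],[0,0,0.945],1],[[0,0.5,0],[0,0,0],1],[[0,0.5,0],[0,0,0],1]]' --newtons 40

```text
time_s: 1.5
position: [0.2248, 0.5668, 0.2921]
orientation: [3.141, 0.0, 0.394]
ft_force: [-0.4, 0.2, -0.3]
width: 0.0027
```

Request:
step_arm --targets '[[[0,1,0],[0,0,0],1],[[0,1,0],[0,0,0],1],[[0,1,0],[0,0,0],1],[[0,1,0],[0,0,0],1],[[0,1,0],[0,0,0],1],[[0,1,0],[0,0,0],1],[[0,1,0],[0,0,0],1],[[0,1,0],[0,0,0],1],[[0,1,0],[0,0,0],1],[[0,1,0],[0,0,0],1],[[0,1,0],[0,0,0],1],[[0,1,0],[0,0,0],1]]'

```text
time_s: 2.7
position: [0.3163, 0.3441, 0.2924]
orientation: [3.141, 0.0, 0.392]
ft_force: [0.4, -0.2, 0.2]
width: 0.0004
```

Request:
step_arm --targets '[[[0,1,0],[0,0,0],1],[[0,1,0],[0,0,0],1],[[0,1,0],[0,0,0],1],[[0,1,0],[0,0,0],1],[[0,1,0],[0,0,0],1],[[0,1,0],[0,0,0],1],[[0,1,0],[0,0,0],1],[[0,1,0],[0,0,0],1],[[0,1,0],[0,0,0],1],[[0,1,0],[0,0,0],1],[[0,1,0],[0,0,0],1],[[0,1,0],[0,0,0],1]]'

```text
time_s: 3.9
position: [0.4074, 0.1225, 0.2924]
orientation: [3.141, 0.0, 0.392]
ft_force: [0.7, -0.3, -1.0]
width: 0.0003
```

Request:
step_arm --targets '[[[0.3,1,0],[0,0,0],1],[[0.3,1,0],[0,0,0],1],[[0.3,1,0],[0,0,0],1],[[0.3,1,0],[0,0,0],1],[[0.3,1,0],[0,0,0],1],[[0,1,0],[0,0,0],1],[[0,1,0],[0,0,0],1],[[0,1,0],[0,0,0],1],[[0,1,0],[0,0,0],1],[[0,1,0],[0,0,0],1],[[0,1,0],[0,0,0],1],[[0,1,0],[0,0,0],1]]'

```text
time_s: 5.1
position: [0.527, -0.0879, 0.2924]
orientation: [-3.142, 0.0, 0.392]
ft_force: [-0.3, 0.4, 0.1]
width: 0.0004
```

Request:
step_arm --targets '[[[0,1,0],[0,0,0],1],[[0,1,0],[0,0,0],1],[[0,1,0],[0,0,0],1],[[0,0.1,0],[0,0,0],1],[[0,0,0],[0,0,0],1],[[0,0,0],[0,0,0],1]]'

```text
time_s: 5.7
position: [0.5502, -0.1432, 0.292]
orientation: [-3.14, 0.001, 0.392]
ft_force: [0.2, 0.3, -0.6]
width: 0.0004
```

Request:
step_arm --targets '[[[0,0.07,1],[0,0,0],1],[[0,0,1],[0,0,0],1],[[0,0,1],[0,0,0],1],[[0,0,0.3],[0,0,0],1],[[0,0,0],[0,0,0],1],[[0,0,0],[0,0,0],1]]'

```text
time_s: 6.3
position: [0.5516, -0.1449, 0.227]
orientation: [3.141, -0.001, 0.392]
ft_force: [-0.1, 0.5, 0.2]
width: 0.0004
```

```bash
python3 - <<'E'
from workcell import r
import cv2
T=r.snapshot("top")["frame"][200:300,320:450];S=r.snapshot("side")["frame"][125:225,265:395]
import numpy as np
cv2.imwrite("pics/press.png",cv2.convertScaleAbs(cv2.resize(np.hstack([T,S]),(780,300),interpolation=cv2.INTER_CUBIC),alpha=1.4))
E
```

```text
(no output)
```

View pics/press.png

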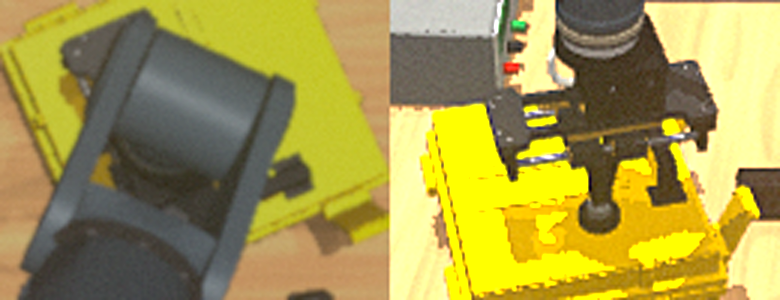

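The closed fingers stand right over the button, which is at about (600,212) in the side crop. Next I press.

Request:
step_arm --targets '[[[0,0,0.2],[0,0,0],1],[[0,0,0.2],[0,0,0],1],[[0,0,0.1],[0,0,0],1],[[0,0,0.1],[0,0,0],1],[[0,0,0.1],[0,0,0],1],[[0,0,0],[0,0,0],1],[[0,0,0],[0,0,0],1]]'

```text
time_s: 7.1
position: [0.5514, -0.1453, 0.2126]
orientation: [3.141, -0.0, 0.391]
ft_force: [-0.2, 0.2, 4.7]
width: 0.0003
```

Request:
step_arm --targets '[[[0,0,0.1],[0,0,0],1],[[0,0,0.1],[0,0,0],1],[[0,0,0],[0,0,0],1],[[0,0,0],[0,0,0],1]]'

```text
time_s: 7.5
position: [0.5514, -0.1452, 0.2117]
orientation: [3.14, -0.001, 0.392]
ft_force: [-5.4, 1.6, 22.5]
width: 0.0005
```

Bottomed out: 22 N with no more travel. I'll hold there for about 2.4 s, then rise to z≈0.27.

Request:
step_arm --targets '[[[0,0,0],[0,0,0],1],[[0,0,0],[0,0,0],1],[[0,0,0],[0,0,0],1],[[0,0,0],[0,0,0],1],[[0,0,0],[0,0,0],1],[[0,0,0],[0,0,0],1],[[0,0,0],[0,0,0],1],[[0,0,0],[0,0,0],1],[[0,0,0],[0,0,0],1],[[0,0,0],[0,0,0],1],[[0,0,0],[0,0,0],1],[[0,0,0],[0,0,0],1]]'

```text
time_s: 8.7
position: [0.5514, -0.1452, 0.2117]
orientation: [3.14, -0.001, 0.392]
ft_force: [-5.9, 2.4, 21.8]
width: 0.0006
```

Request:
step_arm --targets '[[[0,0,0],[0,0,0],1],[[0,0,0],[0,0,0],1],[[0,0,0],[0,0,0],1],[[0,0,0],[0,0,0],1],[[0,0,0],[0,0,0],1],[[0,0,0],[0,0,0],1],[[0,0,0],[0,0,0],1],[[0,0,0],[0,0,0],1],[[0,0,-0.5],[0,0,0],1],[[0,0,-1],[0,0,0],1],[[0,0,-1],[0,0,0],1],[[0,0,-0.5],[0,0,0],1]]'

```text
time_s: 9.9
position: [0.5515, -0.1453, 0.2693]
orientation: [3.14, -0.001, 0.391]
ft_force: [0.5, -0.0, 0.1]
width: 0.0002
```

Request:
step_arm --targets '[[[0,0,0],[0,0,0],0],[[0,0,0],[0,0,0],0],[[0,0,0],[0,0,0],0]]'

```text
time_s: 10.2
position: [0.5506, -0.1449, 0.267]
orientation: [-3.14, 0.002, 0.391]
ft_force: [0.4, -0.5, -0.6]
width: 0.0169
```

Request:
step_arm --targets '[[[-0.7,0.65,0],[0,0,0],0],[[-0.7,0.65,0],[0,0,0],0],[[-0.7,0.65,0],[0,0,0],0],[[-0.7,0.65,0],[0,0,0],0],[[-0.7,0.65,0],[0,0,0],0],[[0,0,0],[0,0,0],0],[[0,0,0],[0,0,0],0],[[0,0,0],[0,0,0],0],[[0,0,0],[0,0,0],0]]'

```text
time_s: 11.1
position: [0.5116, -0.231, 0.268]
orientation: [-3.141, 0.0, 0.392]
ft_force: [0.4, 0.4, 0.7]
width: 0.0847
```

Request:
step_arm --targets '[[[0,0,0.5],[0,0,0],0],[[0,0,0.5],[0,0,0],0],[[0,0,0.5],[0,0,0],0],[[0,0,0],[0,0,0],0],[[0,0,0],[0,0,0],0]]'

```text
time_s: 11.6
position: [0.5112, -0.2318, 0.2376]
orientation: [-3.14, 0.001, 0.391]
ft_force: [-0.8, -0.1, 1.0]
width: 0.0873
```

```bash
python3 - <<'E'
from workcell import r
import cv2
import numpy as np
T=r.snapshot("top")["frame"][200:300,320:450];S=r.snapshot("side")["frame"][125:225,285:415]
cv2.imwrite("pics/gr.png",cv2.convertScaleAbs(cv2.resize(np.hstack([T,S]),(780,300),interpolation=cv2.INTER_CUBIC),alpha=1.4))
E
```

```text
(no output)
```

View pics/gr.png

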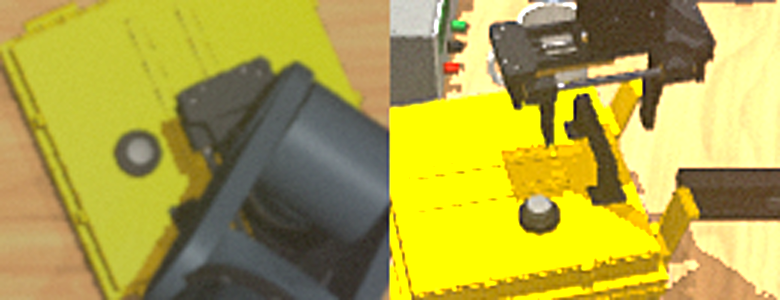

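The two fingers, at (548,130) and (650,110) in the side crop, straddle the bar at about (600,150), and the button has popped out. I'll descend and close.

Request:
step_arm --targets '[[[0,0,0.5],[0,0,0],0],[[0,0,0.5],[0,0,0],0],[[0,0,0.25],[0,0,0],0],[[0,0,0],[0,0,0],0],[[0,0,0],[0,0,0],1],[[0,0,0],[0,0,0],1],[[0,0,0],[0,0,0],1],[[0,0,0],[0,0,0],1],[[0,0,0],[0,0,0],1],[[0,0,0],[0,0,0],1],[[0,0,0],[0,0,0],1],[[0,0,0],[0,0,0],1]]' --newtons 50

```text
time_s: 12.9
position: [0.5113, -0.2319, 0.2133]
orientation: [3.142, -0.0, 0.391]
ft_force: [-0.4, -0.5, -0.1]
width: 0.031
```

Request:
step_arm --targets '[[[0,0,0],[0,0,0],1],[[0,0,0],[0,0,0],1],[[0,0,0],[0,0,0],1],[[0,0,0],[0,0,0],1]]'

```text
time_s: 13.3
position: [0.5124, -0.2316, 0.2133]
orientation: [3.141, -0.002, 0.391]
ft_force: [5.0, 3.1, -2.2]
width: 0.0155
```

Gripped: the width is 15.5 mm against the 16 mm bar. I'll lift along the hinge arc at 0.004 rad per row.

Request:
step_arm --targets '[[[0.026,0,-0.042],[0,-0.046,0],1],[[0.026,0,-0.042],[0,-0.046,0],1],[[0.026,0,-0.042],[0,-0.046,0],1],[[0.026,0,-0.042],[0,-0.046,0],1],[[0.026,0,-0.042],[0,-0.046,0],1],[[0.026,0,-0.042],[0,-0.046,0],1],[[0.026,0,-0.042],[0,-0.046,0],1],[[0.026,0,-0.042],[0,-0.046,0],1]]'

```text
time_s: 14.1
position: [0.5161, -0.23, 0.2194]
orientation: [-3.141, 0.03, 0.391]
ft_force: [5.0, 1.9, -5.4]
width: 0.0153
```

Request:
step_arm --targets '[[[0.026,0,-0.042],[0,-0.046,0],1],[[0.026,0,-0.042],[0,-0.046,0],1],[[0.026,0,-0.042],[0,-0.046,0],1],[[0.026,0,-0.042],[0,-0.046,0],1],[[0.026,0,-0.042],[0,-0.046,0],1],[[0.026,0,-0.042],[0,-0.046,0],1],[[0.026,0,-0.042],[0,-0.046,0],1],[[0.026,0,-0.042],[0,-0.046,0],1],[[0.026,0,-0.042],[0,-0.046,0],1],[[0.026,0,-0.042],[0,-0.046,0],1],[[0.026,0,-0.042],[0,-0.046,0],1],[[0.026,0,-0.042],[0,-0.046,0],1]]'

```text
time_s: 15.3
position: [0.5225, -0.2273, 0.2294]
orientation: [3.141, 0.078, 0.391]
ft_force: [6.0, 2.3, -6.5]
width: 0.0155
```

Request:
step_arm --targets '[[[0.026,0,-0.042],[0,-0.046,0],1],[[0,0,0],[0,0,0],1],[[0,0,0],[0,0,0],1],[[0,0,0],[0,0,0],1],[[0,0,0],[0,0,0],1],[[0,0,0],[0,0,0],1]]'

```text
time_s: 15.9
position: [0.5231, -0.227, 0.2303]
orientation: [3.141, 0.082, 0.391]
ft_force: [4.4, 2.2, -5.5]
width: 0.0155
```

```bash
python3 - <<'E'
from workcell import r
import cv2
import numpy as np
T=r.snapshot("top")["frame"][200:360,220:460];S=r.snapshot("side")["frame"][125:285,265:505]
cv2.imwrite("pics/open.png",cv2.convertScaleAbs(cv2.resize(np.hstack([T[:,:190],S[:,:160]]),(800,366),interpolation=cv2.INTER_CUBIC),alpha=1.4))
s=r.read_state();print(s["time_s"],s["position"],s["orientation"],s["ft_force"],s["width"],abs(s["qvel"]).max())
E
```

```text
16.0 [ 0.52309689 -0.22703307  0.2303482 ] [3.14117351 0.08171657 0.39109391] [ 4.90146576  2.12289857 -5.43538181] 0.015459184187803215 0.0023900329023512855
```

View pics/open.png

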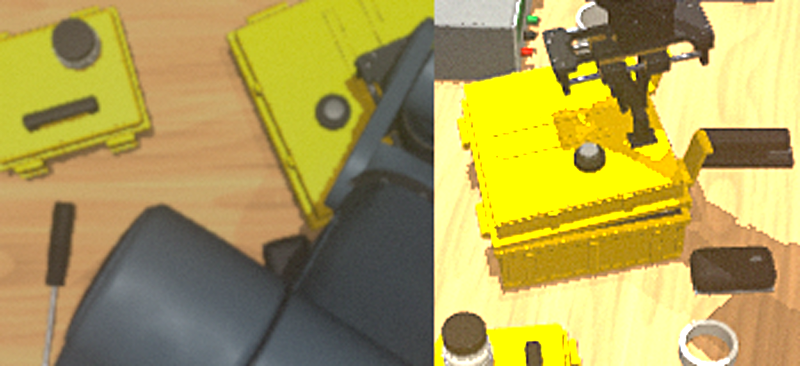

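The lid stands ajar, with a dark wedge gap at (660,215) in the side view. The button is out, now at about (588,152) in the crop, which is (332.4,191.5) in the full image. I'll check that shift against the hinge model.

```bash
python3 - <<'E'
from workcell import r
from h import *
S=r.snapshot("side");p=np.load("p.npy")
for th in(0,.04,.06,.08,.1):
    a=np.array([-.138,.065]);c,s=np.cos(th),np.sin(th)   # x,z from hinge
    x=.123+a[0]*c+a[1]*s; z=.083-a[0]*s+a[1]*c; C,D=np.cos(p[2]),np.sin(p[2])
    print(th,proj(S,[p[0]+C*x-D*.065,p[1]+D*x+C*.065,z]).round(1))
s=r.read_state();print(s["time_s"],s["ft_force"],s["width"])
E
```

```text
0 [[334.7 192.9]]
0.04 [[333.8 191.7]]
0.06 [[333.3 191. ]]
0.08 [[332.7 190.4]]
0.1 [[332.2 189.8]]
16.05 [ 4.53268899  1.9973798  -5.23032927] 0.015525283785656454
```

```bash
python3 -c "
from workcell import r
print(r.hand_in());s=r.read_state();print(s['time_s'],s['position'],s['ft_force'],s['width'])"
```

```text
the job is handed in; nothing more can be done
None
the job is handed in; nothing more can be done
```

I pressed the vent button all the way in, pulled the lid free by its handle, and handed the job in at about 16 s with the gripper still holding it ajar. No verdict was reported.

- **Vent:** It bottomed out at about 22 N, and I held it there for about 2 s before letting go. The last picture shows it out again.
- **Lid:** I gripped the bar at 50 N (width 15.5 mm against the 16 mm bar) and raised it slowly along the hinge arc. The tool turned 0.082 rad and rose 17 mm, which is about 20 mm at the front edge.
- **Last checks:** The lid's front gap is visible, the grip is steady with about 5 N of load, and the arm is still. The button's shift in the side image was about (-2.9, -1.7) px, against (-2.0, -2.5) px expected at 0.08 rad. That is only a rough match, and puts the lid at roughly 0.06–0.1 rad, inside the required 0.045–0.13.
- **Bystanders:** The arm's path stayed clear of the smaller case and the other objects. Those visible in the last picture look unmoved, but I didn't measure them, and the mug was partly hidden.

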